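# Sort two forming blocks off a sloped stand and stack the spacer plate

## Robot

A 6-joint arm with a two-finger parallel gripper is mounted at the origin on a cart in front of the work surface, level with it; the furniture and walls round the work are solid. World frame = base frame: x ahead of the robot, y to its left, z up, the work surface at z = 0. Lengths are in m, angles in rad, forces in N, time in s.
With the tool pointing down it reaches from about 0.25 to 0.725 m from the base axis. Payload 4 kg.
Tool frame: the origin (TCP) lies midway between the tips of the shut fingers; the grasp point (between the pads) lies 19 mm behind it; z points along the fingers, y is the line along which they close (so a half turn about z gives the same grasp; the last joint's range is limited). The gripper opens to 85 mm and grips with 20 to 120 N. Pads are 22 mm wide; open, the fingers measure 114 mm over their backs; the gripper's body (76 mm by 85 mm) begins 54 mm behind the grasp point. The pads swing forward as they close: fully open they stand 13 mm farther back than shut.
Start: joints at [-1.161, 0.241, 0.005, 1.335, 0, 1.571], TCP at [0.199, -0.459, 0.231] pointing down, gripper open.
Joint ranges: [-2.72, 2.72], [-1.05, 1.87], [-1.09, 1.28], [-1.99, 2.15], [-1.42, 1.44], [-3.14, 3.14]. Speed limits (rad/s): [2.79, 2.79, 3.14, 3.14, 3.14, 3.14].

## Interface

Orientations are given as a unit quaternion [x, y, z, w].
In Python, from workcell import get_obs, camera, job_done, silhouettes gives the robot as it stands. The module is installed in compiled form; this text tells all that it offers.
- The arm moves only by the tool drive_tool, never from a script. Its argument "increments" is a list of rows, each a list of 3 entries, a list of its own where there are three numbers: the shift along the world's x, y, z in mm, then the turn, a rotation vector about the world's x, y, z in degrees, then the opening, from 0 (shut) to 1 (fully open). A call has 1 to 8 rows; each row shifts and turns the commanded pose from where the row before left it; what a row does not reach is not made up. A row lasts 1/12 s, in which the tool goes at most 41.7 mm and 7.16 degrees, less where a joint would pass 70% of its speed; a pose out of reach is approached as far as the arm can. A call is refused whole if a number of a shift passes 41.7 or a number of a turn 7.16, either way. A call with a gripper value outside its range is refused whole. The fingers move at their own pace and stop on an object; the grip force is fixed at half the most. Time passes only in rows, so rows that do not move let the fingers close. It gives the time, the measured TCP pose, the force, the opening and the grip force at its end, in the units of the state.
- get_obs(): the state, without advancing time (a new reading comes with each control period).
- camera(name): name is "scene" or "top" or "wrist"; returns a dict with "image" (384x512x3 uint8, red, green, blue), "K" (3x3 intrinsics, pixels), "k1" (the pictures are not rectified: a ray, as slopes to the right and down, at radius r is drawn at 1 + k1 r^2 times it, then the intrinsics apply), "view" (4x4, takes a point from world to camera coordinates). Camera axes: x right, y down, z forward; pixel columns grow to the right and rows downward; lengths in m; the calibration is good to about 2 mm. A picture is of the moment at which its call begins. There is no depth.
- job_done(): hands the job in; it is judged then, once.
Trained networks look in a picture, given as the dict that the camera call returned (one of the last four; its "shot" number tells which), for a name from the list of things; names that differ only in an ending like _2 or _b are one class to them, and where a whole thing is asked for, a point or a joint stands for the part that bears it (a point fixed in the world has none). Each returns a list of dicts, best first, with "conf" (0 to 1); they miss things now and then, are a little off and sometimes report something else, mostly with a low value. They report only what shows in the picture. A call takes as long as a camera call. They do not tell look-alikes from the thing itself.
- silhouettes(query, picture): "region" (384x512 bool, what is visible of it) and "bbox" ([left, top, right, bottom] in pixels, round what is visible of it).
The state is a dict: "clock": time; "joint_pos": joint angles; "joint_vel": joint speeds; "tau": joint torques, N m; "eef_pos": TCP position; "tool_rot": TCP orientation; "ft_force": force on the tool from outside, world axes, zero at the start; "ft_torque": the same for the moment, N m; "grip_width": finger opening in m; "grasp_force": force on a finger pad.
Only numpy, scipy, OpenCV 4.12 (cv2) and the standard library are available. Lean on these libraries where they do the work, as an engineer would, in place of code of your own. Each camera call takes 0.05 s, during which the arm holds its last target. There are 200 camera calls.

## Task

Two forming blocks lie side by side on a spacer plate on the sloped stand. Sort them first: set the steel block flat in the round steel dish and the wooden block, hollow side up, flat in the square wooden box, without dropping them. Then take the bare spacer plate off the stand and lay it, black rubber face up, squarely on top of the like plate on the bench; leave that plate and the mug, hammer and cup of punches where they are.

Things in the scene. Friction and masses are not known exactly. Their poses are not given: they have to be found in the camera images.
- stand: Fixed pale wood stand. Origin: centre of its 120 x 170 x 8 mm steel foot's underside; y along the stand, z up. The bed slopes 30 degrees, rising to +x (low side faces the robot), its centre 50 mm above the origin: two rails at y = +-38 to 52 mm, free between. Cheeks at y = +-72 mm stand 26 mm above the bed; stops at the low edge (y = +-51 to 69 mm) 7 mm.
- steel_block: Plain grey steel block, 62 x 62 x 19 mm, 0.4 to 0.7 kg. Origin: centre of its underside, z: normal of its top. At first it lies on the left or right half of the spacer, inclined 30 degrees, x up the slope, y along the stand, 32 mm from the stand's middle, some 5 mm from the other block and 9 mm from the cheek: too narrow for fingers, so grip it across x (62 mm).
- wood_block: Wooden block with a round hollow in its top, 55 x 55 x 40 mm, about 0.12 kg. Origin: centre of its underside, z: normal of its top. At first it lies on the other half of the spacer, inclined 30 degrees, x up the slope, y along the stand; grip it across x (55 mm).
- spacer: Loose plate, 64 (x) x 136 (y) x 8 mm, 0.14 to 0.28 kg, aluminium with a black rubber top that holds the blocks on the slope. Origin: centre of its underside; z: normal of the rubber face. At first it lies on the stand's bed, inclined 30 degrees, x up the slope, y along the stand; its long edges are free in the middle, so grip it across x (64 mm).
- pile_plate: A second, like plate (64 x 136 x 8 mm), loose, lying level on the bench, rubber up: the start of the pile. Origin: centre of its underside; x across its 64 mm, y along its 136 mm.
- dish: Fixed round steel dish, outer diameter 130 mm, inner about 124 mm, 30 mm high, floor 4 mm thick. Origin: centre of its underside on the bench, z up.
- box: Fixed square open wooden box, outer 130 x 130 mm, walls 5 mm thick and 30 mm high, floor 5 mm thick. Origin: centre of its underside on the bench, z up, x and y along its sides.
- mug: Bystander: grey-green mug with pink dots, 82 x 117 x 91 mm, at the back of the bench. Origin: centre of its underside.
- hammer: Bystander: small hammer with a wooden handle, 228 mm long, lying at the back of the bench. Origin: under its middle.
- stamp_cup: Bystander: cup full of steel punches, 73 mm wide, 72 mm high, at the back of the bench. Origin: centre of its underside.
Mind the look-alikes: they are no part of the job. Several things have the shape of the wood_block; the one meant has the colours described above.

How it is judged:
On the way, in this order (a step that is already met when the one before it is completed fails the run):
1. the steel block lies flat in the round dish and the wooden block lies flat in the square box (horizontal distance between steel_block and dish below 0.05 m and z of steel_block in the frame of dish below 0.012 m and angle between each of steel_block, wood_block's own z axis and vertical below 0.12 rad and horizontal distance between wood_block and box below 0.05 m and z of wood_block in the frame of box below 0.012 m), for 0.2 s.
2. the spacer plate lies squarely on the other plate (x of spacer in the frame of pile_plate between -0.012 and 0.012 m and y of spacer in the frame of pile_plate between -0.012 and 0.012 m and z of spacer in the frame of pile_plate between 0.005 and 0.012 m and angle between the x axis of spacer and the x axis of pile_plate, either way round below 0.12 rad and angle between spacer's own z axis and vertical below 0.1 rad), for 0.2 s.
At the end, for the whole second after the job is handed in: Steel block flat on the dish floor, wooden block on the box floor (underside under 12 mm up, level within 0.12 rad); spacer rubber up on the other plate, centred within 12 mm each way, square within 0.12 rad; that plate within 30 mm of its start; blocks and spacer at rest (all of step 1 and all of step 2 and linear speed of each of steel_block, wood_block, spacer below 0.02 m/s and distance of pile_plate from where it was at the start of the episode below 0.03 m); the robot touches nothing.
It fails at once if a bystander (mug, hammer or cup of punches) is moved more than 30 mm (distance of any of mug, hammer, stamp_cup from where it was at the start of the episode above 0.03 m).
It fails at once if a block is dropped or slammed into its container (contact force over 100 N for the steel block, 40 N for the wooden one) (contact force between steel_block and dish above 100 N or contact force between wood_block and box above 40 N).
It fails at once if the spacer plate is carried off the stand before both blocks are in their containers (distance of spacer from where it was at the start of the episode above 0.08 m and not (horizontal distance between steel_block and dish below 0.05 m and z of steel_block in the frame of dish below 0.012 m and angle between each of steel_block, wood_block's own z axis and vertical below 0.12 rad and horizontal distance between wood_block and box below 0.05 m and z of wood_block in the frame of box below 0.012 m)).
It also fails if it takes over 58 s, if anything falls off the work surface, if the arm or the gripper's body presses on something with over 40 N, if the wrist force passes 120 N, or if a joint passes its speed limit or range.

## Working session

There is one attempt and no reset: what is moved stays moved. The work goes in short steps, Python scripts to look and compute and a tool call to move; the robot and the scene stay as the last step left them, time stands still between calls to the robot, and variables do not carry over. Pictures are saved under pics/ and viewed, at most 13 in all, crops included, and the job is handed in when it is done.

Besides the shell and the picture viewer there is one more tool, called after "Call:" as name(argument=value, ...) on one line, values as JSON. drive_tool: Moves the arm, as the interface text tells. Its arguments: {"type":"object","properties":{"increments":{"type":"array"}},"required":["increments"]}

```bash
mkdir -p pics; cat > h.py <<'E'
import numpy as np, cv2
from workcell import get_obs, camera, job_done, silhouettes
def save(c,n): cv2.imwrite('pics/'+n, c['image'][:,:,::-1])
def proj(c,P):
    P=np.atleast_2d(P); V=np.array(c['view']); q=P@V[:3,:3].T+V[:3,3]
    s=q[:,:2]/q[:,2:]; s=s*(1+c['k1']*(s**2).sum(1,keepdims=True)); K=np.array(c['K'])
    return s@K[:2,:2].T+K[:2,2]
def ray(c,uv):
    uv=np.atleast_2d(np.array(uv,float)); K=np.array(c['K']); d=(uv-K[:2,2])/[K[0,0],K[1,1]]; s=d.copy()
    for _ in range(20): s=d/(1+c['k1']*(s**2).sum(1,keepdims=True))
    V=np.array(c['view']); R=V[:3,:3]; o=-R.T@V[:3,3]
    return o, np.c_[s,np.ones(len(s))]@R
def atz(c,uv,z):
    o,d=ray(c,uv); return o+d*((z-o[2])/d[:,2:])
E
python3 - <<'E'
from h import *
import pickle
cs={n:camera(n) for n in('scene','top')}
for n,c in cs.items():
    save(c,n+'0.png'); print(n,np.round(-np.array(c['view'])[:3,:3].T@np.array(c['view'])[:3,3],3))
    for q in ['stand','steel_block','wood_block','spacer','pile_plate','dish','box','mug','hammer','stamp_cup']:
        r=silhouettes(q,c); print(q,[(round(x['conf'],2),[int(v) for v in x['bbox']]) for x in r][:5])
        c['s_'+q]=r
pickle.dump(cs,open('c0.pkl','wb'))
print(get_obs())
E
```

```text
scene [ 0.34  -0.467  0.717]
stand [(0.79, [228, 170, 300, 255]), (0.18, [238, 176, 269, 209])]
steel_block [(0.64, [252, 197, 285, 228])]
wood_block [(0.78, [239, 180, 270, 206]), (0.61, [354, 227, 382, 252])]
spacer []
pile_plate [(0.96, [172, 229, 213, 279])]
dish [(0.74, [263, 182, 272, 194]), (0.63, [155, 166, 204, 204])]
box [(0.67, [196, 269, 281, 354])]
mug [(0.82, [305, 232, 347, 290])]
hammer [(0.84, [272, 161, 332, 223])]
stamp_cup [(0.63, [225, 143, 252, 172])]
top [ 0.517 -0.016  0.961]
stand [(0.68, [229, 156, 302, 211])]
steel_block [(0.66, [270, 170, 295, 199]), (0.38, [233, 255, 292, 285]), (0.36, [149, 216, 205, 272])]
wood_block [(0.94, [234, 168, 262, 198]), (0.66, [326, 91, 365, 128]), (0.5, [325, 148, 374, 191])]
spacer [(0.74, [234, 164, 299, 195])]
pile_plate [(0.69, [233, 254, 295, 285])]
dish [(0.94, [149, 218, 204, 275]), (0.52, [216, 116, 310, 144])]
box [(0.96, [315, 231, 376, 287]), (0.6, [270, 167, 296, 198])]
mug [(0.88, [322, 151, 374, 193])]
hammer [(0.57, [215, 116, 309, 141])]
stamp_cup [(0.67, [169, 146, 198, 177])]
{'clock': 1.1, 'joint_pos': array([-1.16099383e+00,  2.40578964e-01,  5.00345110e-03,  1.33519886e+00,
       -2.55955750e-06,  1.57084102e+00]), 'joint_vel': array([-0.0002492 , -0.00022698,  0.00065387,  0.00039943, -0.00151941,
        0.00043543]), 'tau': array([ 4.76979185e-04, -3.72222877e+01,  2.52694935e+01,  1.36810384e-03,
        4.89167098e-05, -2.33565828e-06]), 'eef_pos': array([ 0.1992141 , -0.45860174,  0.2313183 ]), 'tool_rot': array([9.79085629e-01, 2.03448594e-01, 9.80539735e-07, 1.10068124e-05]), 'ft_force': array([ 0.91870717,  0.92457412, -0.0205657 ]), 'ft_torque': array([ 0.00907039,  0.01687806, -0.01382644]), 'grasp_force': 0.0, 'grip_width': 0.08542696024134107}
```

View pics/scene0.png

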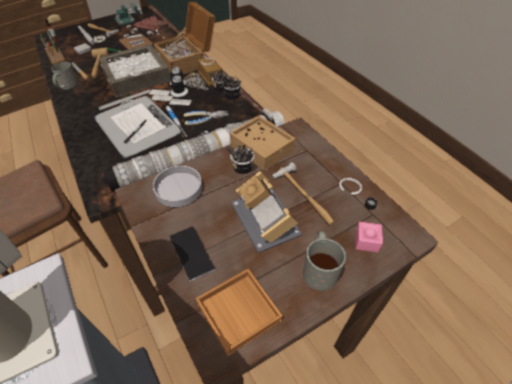

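View pics/top0.png

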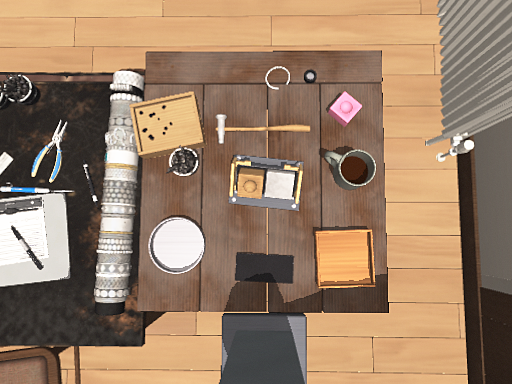

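The scene view shows the stand at about (265,213) and the pile plate at (192,253), with the dish at (178,185), box at (240,310), mug at (325,262), hammer at (305,190) and cup at (242,158). In the top view, the wood block is on the left (+y) of the stand at (249,183), and the steel block is on the right at (283,184). The dish is at left (177,245) and the box at right (345,258).

```bash
cat >> h.py <<'E'
from scipy.optimize import minimize
def hullmask(c,P):
    h=cv2.convexHull((proj(c,P)*16).round().astype(np.int32)); m=np.zeros(c['image'].shape[:2],np.uint8)
    cv2.fillPoly(m,[h],1,shift=4,lineType=8); return m>0
def boxpts(x,y,z0,z1):
    return np.array([[a,b,d] for a in(-x,x) for b in(-y,y) for d in(z0,z1)])
def pose2(p,P):
    c,s=np.cos(p[2]),np.sin(p[2]); return np.c_[p[0]+c*P[:,0]-s*P[:,1],p[1]+s*P[:,0]+c*P[:,1],P[:,2]]
def fit(obs,P,p0,zs=None):
    # obs: list of (cam,mask)
    def cost(p):
        t=0
        for c,m in obs:
            h=hullmask(c,pose2(p,P)); t+=1-(h&m).sum()/max(1,(h|m).sum())
        return t/len(obs)
    best=None
    for dy in (-.15,0,.15):
        x0=np.array(p0)+[0,0,dy]
        r=minimize(cost,x0,method='Nelder-Mead',options=dict(initial_simplex=np.vstack([x0]+[x0+d for d in np.diag([.01,.01,.12])]),xatol=1e-4,fatol=1e-4))
        if best is None or r.fun<best.fun: best=r
    return best
E
python3 - <<'E'
from h import *
import pickle
cs=pickle.load(open('c0.pkl','rb'));S,T=cs['scene'],cs['top']
ang=np.arange(0,6.28,.1); disc=np.vstack([np.c_[.065*np.cos(ang),.065*np.sin(ang),0*ang+z] for z in(0,.03)])
stand=np.vstack([boxpts(.06,.085,0,.008)])
for q,P,k in [('pile_plate',boxpts(.032,.068,0,.008),(0,0)),('box',boxpts(.065,.065,0,.03),(0,0)),('dish',disc,(1,0))]:
    ms=[S['s_'+q][k[0]]['region'],T['s_'+q][k[1]]['region']]
    b=T['s_'+q][k[1]]['bbox']; c0=atz(T,[(b[0]+b[2])/2,(b[1]+b[3])/2],.01)[0]
    for obs in ([(S,ms[0]),(T,ms[1])],[(S,ms[0])],[(T,ms[1])]):
        r=fit(obs,P,[c0[0],c0[1],0]); print(q,np.round(r.x,4),round(r.fun,3))
a=cv2.resize(S['image'][160:265,215:310],None,fx=4.2,fy=4.2,interpolation=2)
b=cv2.resize(T['image'][145:220,220:310],None,fx=4.2,fy=4.2,interpolation=2)
b=cv2.copyMakeBorder(b,0,a.shape[0]-b.shape[0],0,0,0)
cv2.imwrite('pics/crop.png',np.hstack([a,b])[:,:,::-1])
E
```

```text
pile_plate [ 0.4338 -0.0084 -0.0447] 0.078
pile_plate [ 0.4335 -0.0068 -0.0418] 0.06
pile_plate [ 0.4353 -0.0103 -0.0309] 0.091
box [ 0.4579 -0.1936  0.0536] 0.042
box [ 0.4586 -0.1929  0.0412] 0.037
box [ 0.4593 -0.1946  0.0374] 0.039
dish [0.4875 0.1973 0.0757] 0.062
dish [0.4872 0.2    0.1332] 0.084
dish [ 0.4876  0.1953 -0.0904] 0.028
```

View pics/crop.png

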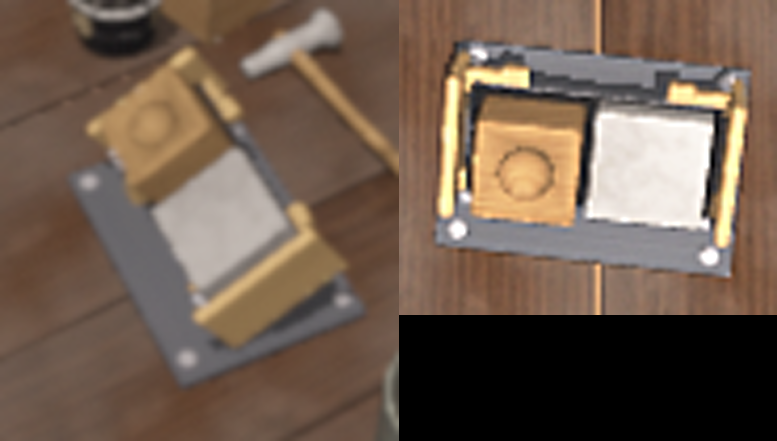

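The crop shows the wood block (hollow up) on the +y half and the steel block on the -y half, with the stand's yaw around -6°. Next I'll fit the stand from its foot corners and the blocks from their masks.

```bash
cat >> h.py <<'E'
def tilt(P,u,v,n):  # local block pts -> stand frame: u up-slope, v along y, n above bed
    c,s=np.cos(np.pi/6),.5; X=P[:,0]+u; Z=P[:,2]+n
    return np.c_[c*X-s*Z, P[:,1]+v, .05+s*X+c*Z]
def fitblock(obs,B,st,v0):
    def pts(p): return pose2(st,tilt(pose2([p[0],p[1],p[2]],B),0,0,8e-3))
    def cost(p):
        t=100*max(0,abs(p[2])-.1)
        for c,m in obs:
            h=hullmask(c,pts(p)); t+=1-(h&m).sum()/max(1,(h|m).sum())
        return t/len(obs)
    x0=np.array([0,v0,0.])
    return minimize(cost,x0,method='Nelder-Mead',options=dict(initial_simplex=np.vstack([x0]+[x0+d for d in np.diag([.008,.006,.06])]),xatol=1e-4,fatol=1e-4))
E
python3 - <<'E'
from h import *
import pickle
cs=pickle.load(open('c0.pkl','rb'));S,T=cs['scene'],cs['top']
t=atz(T,[(234.3,155),(303.1,161.7),(298.6,210.5),(228.8,202.9)],.008)
s=atz(S,[(231.7,202.4),(258.3,251.9),(302.1,234.5)],.008)
print(np.round(t,4),np.round(t.mean(0),4)); print(np.round(s,4),np.round((s[0]+s[2])/2,4))
M=np.array([[.06,.085],[.06,-.085],[-.06,-.085],[-.06,.085]])
A=[];b=[]
for W,L in ((t,M),(s,M[[3,2,1]])):
    for w,l in zip(W,L):
        A+=[[1,0,l[0],-l[1]],[0,1,l[1],l[0]]]; b+=[w[0],w[1]]
for sl in (slice(0,8),slice(8,14),slice(0,14)):
    r=np.linalg.lstsq(np.array(A)[sl],np.array(b)[sl],rcond=None)[0]; st=[r[0],r[1],np.arctan2(r[3],r[2])]; print(np.round(st,4),np.hypot(r[2],r[3]))
# per-camera stand fits too
for q,B,v0,k in (('steel_block',boxpts(.031,.031,0,.019),-.032,0),('wood_block',boxpts(.0275,.0275,0,.04),.03,0)):
    obs=[(S,S['s_'+q][0]['region']),(T,T['s_'+q][0]['region'])]
    for o in (obs,obs[:1],obs[1:]):
        r=fitblock(o,B,st,v0); print(q,np.round(r.x,4),round(r.fun,3), 'world', np.round(pose2(st,tilt(np.array([[0,0,0.]]),r.x[0],r.x[1],.008)),4))
E
```

```text
[[ 0.7041  0.0641  0.008 ]
 [ 0.6875 -0.1025  0.008 ]
 [ 0.5695 -0.0908  0.008 ]
 [ 0.5874  0.0763  0.008 ]] [ 0.6371 -0.0132  0.008 ]
[[ 0.5882  0.0738  0.008 ]
 [ 0.5692 -0.0917  0.008 ]
 [ 0.6862 -0.105   0.008 ]] [ 0.6372 -0.0156  0.008 ]
[ 0.6371 -0.0132 -0.1026] 0.9852423578779185
[ 0.6371 -0.0156 -0.1135] 0.9799065563097258
[ 0.6371 -0.0141 -0.1058] 0.9844313141769134
steel_block [ 0.0009 -0.0313  0.0279] 0.099 world [[ 0.6306 -0.0449  0.0574]]
steel_block [ 0.0001 -0.0279  0.0208] 0.113 world [[ 0.6303 -0.0415  0.057 ]]
steel_block [ 0.0008 -0.0308  0.0446] 0.064 world [[ 0.6305 -0.0444  0.0573]]
wood_block [0.0009 0.0345 0.0048] 0.121 world [[0.6375 0.0205 0.0574]]
wood_block [-0.0016  0.0406  0.0192] 0.128 world [[0.636  0.0268 0.0561]]
wood_block [-0.0009  0.0342 -0.0045] 0.115 world [[0.636  0.0204 0.0565]]
```

Call:
drive_tool(increments=[[[22.7, 28.3, 0], [0, 0, 6.04], 1], [[22.7, 28.3, 0], [0, 0, 6.04], 1], [[22.7, 28.3, 0], [0, 0, 6.04], 1], [[22.7, 28.3, 0], [0, 0, 6.04], 1], [[22.7, 28.3, 0], [0, 0, 6.04], 1], [[22.7, 28.3, 0], [0, 0, 6.04], 1], [[22.7, 28.3, 0], [0, 0, 6.04], 1], [[22.7, 28.3, 0], [0, 0, 6.04], 1]])

```text
clock: 1.77
eef_pos: [0.3817, -0.2307, 0.2316]
tool_rot: [0.809, 0.588, 0.0, 0.0]
ft_force: [0.8, -0.6, -0.6]
grip_width: 0.0855
grasp_force: 0.0
```

Call:
drive_tool(increments=[[[22.7, 28.3, -6], [0, 0, 6.04], 1], [[22.7, 28.3, -6], [0, 0, 6.04], 1], [[22.7, 28.3, -6], [-0.53, -4.97, 0], 1], [[22.7, 28.3, -6], [-0.53, -4.97, 0], 1], [[22.7, 28.3, -6], [-0.53, -4.97, 0], 1], [[22.7, 28.3, -6], [-0.53, -4.97, 0], 1], [[22.7, 28.3, -8], [-0.53, -4.97, 0], 1], [[22.7, 28.3, -8], [-0.53, -4.97, 0], 1]])

```text
clock: 2.43
eef_pos: [0.5636, -0.0043, 0.1806]
tool_rot: [0.718, 0.645, 0.176, 0.194]
ft_force: [0.9, 0.1, -0.0]
grip_width: 0.0857
grasp_force: 0.0
```

```bash
python3 - <<'E'
from h import *
import pickle
from scipy.spatial.transform import Rotation as Ro
o=get_obs(); print(o['clock'],o['eef_pos'],np.round(Ro.from_quat(o['tool_rot']).as_matrix(),3),np.round(o['joint_pos'],2))
c=camera('wrist'); save(c,'w1.png')
for q in ['stand','steel_block','wood_block','spacer']:
    c['s_'+q]=silhouettes(q,c); print(q,[(round(x['conf'],2),[int(v) for v in x['bbox']]) for x in c['s_'+q]])
pickle.dump(c,open('w1.pkl','wb'))
st=[.637,-.014,-.106]
for q,B,v0 in (('steel_block',boxpts(.031,.031,0,.019),-.032),('wood_block',boxpts(.0275,.0275,0,.04),.03)):
  for m in c['s_'+q][:2]:
    r=fitblock([(c,m['region'])],B,st,v0); print(q,np.round(r.x,4),round(r.fun,3))
E
```

```text
2.4333 [ 0.56358659 -0.00426084  0.180618  ] [[ 0.107  0.858  0.503]
 [ 0.994 -0.093 -0.053]
 [ 0.001  0.506 -0.863]] [ 0.03  0.05 -0.51  0.48 -0.07  1.69]
stand [(0.55, [182, 85, 304, 258])]
steel_block [(0.94, [227, 180, 293, 244])]
wood_block [(0.94, [329, 236, 359, 276]), (0.76, [221, 115, 293, 180])]
spacer [(0.87, [223, 103, 295, 118])]
steel_block [ 0.0017 -0.0334  0.0152] 0.117
wood_block [0.   0.03 0.  ] 1.0
wood_block [ 0.001   0.035  -0.0123] 0.046
```

View pics/w1.png

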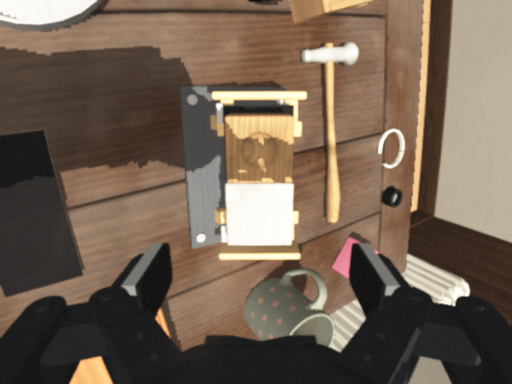

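In the wrist view, the steel top spans (227,182) to (294,245). The wood block is above it, and the cheeks are at rows 96 and 256. I'll turn these edges into slope coordinates.

```bash
python3 - <<'E'
from h import *
import pickle
c=pickle.load(open('w1.pkl','rb')); st=[.637,-.014,-.106]
a=cv2.resize(c['image'][80:270,175:315],None,fx=3,fy=3,interpolation=2)
# draw predicted model outlines for checking
def line(P,col):
    q=(proj(c,P)-[175,80]+.5)*3
    cv2.polylines(a,[q.round().astype(int)],True,col,1)
sq=lambda h:np.array([[-h,-h,0],[h,-h,0],[h,h,0],[-h,h,0.]])
line(pose2(st,tilt(sq(.031),.001,-.032,.027)),(255,0,0))
line(pose2(st,tilt(sq(.0275),.001,.034,.048)),(0,255,0))
f=sq(1)*[.06,.085,0]+[0,0,.008]; line(pose2(st,f),(0,0,255))
for s in(-1,1):
    line(pose2(st,tilt(np.array([[-.05,s*.070,.026],[.05,s*.070,.026]]),0,0,0)),(255,0,255))
line(pose2(st,tilt(sq(1)*[.032,.068,0],0,0,.008)),(0,255,255))
cv2.imwrite('pics/w1c.png',a[:,:,::-1])
E
```

```text
(no output)
```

View pics/w1c.png

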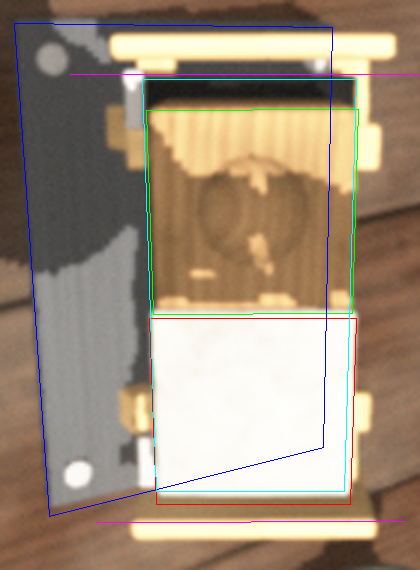

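```bash
cat >> h.py <<'E'
ST=[.637,-.012,-.106]
def W(u,v,n): return pose2(ST,tilt(np.zeros((1,3)),u,v,n))[0]
def go(*pts):
    p=get_obs()['eef_pos']
    for q in pts:
        print(np.round((np.array(q)-p)*1000,1), 'len',round(np.linalg.norm(np.array(q)-p)*1000)); p=np.array(q)
E
python3 -c "
from h import *
go(W(.001,-.031,.06),W(.001,-.031,.003))
print(W(.001,.034,.008))"
```

```text
[ 42.6 -34.  -76.9] len 94
[ 28.3  -3.  -49.4] len 57
[0.63748087 0.02214075 0.0574282 ]
```

Call:
drive_tool(increments=[[[10.6, -8.5, -19.2], [0, 0, 0], 1], [[10.6, -8.5, -19.2], [0, 0, 0], 1], [[10.7, -8.5, -19.2], [0, 0, 0], 1], [[10.7, -8.5, -19.3], [0, 0, 0], 1], [[7, -0.7, -12.2], [0, 0, 0], 1], [[7, -0.7, -12.2], [0, 0, 0], 1], [[7, -0.8, -12.5], [0, 0, 0], 1], [[7.3, -0.8, -12.5], [0, 0, 0], 1]])

```text
clock: 3.35
eef_pos: [0.6347, -0.0452, 0.0534]
tool_rot: [0.72, 0.644, 0.173, 0.193]
ft_force: [0.4, -0.1, 0.3]
grip_width: 0.0855
grasp_force: 0.0
```

Call:
drive_tool(increments=[[[0, 0, 0], [0, 0, 0], 1], [[0, 0, 0], [0, 0, 0], 0.75], [[0, 0, 0], [0, 0, 0], 0.4], [[0, 0, 0], [0, 0, 0], 0], [[0, 0, 0], [0, 0, 0], 0], [[0, 0, 0], [0, 0, 0], 0], [[0, 0, 0], [0, 0, 0], 0], [[0, 0, 0], [0, 0, 0], 0]])

```text
clock: 4.02
eef_pos: [0.6329, -0.0437, 0.054]
tool_rot: [0.719, 0.645, 0.173, 0.193]
ft_force: [-5.7, -2.9, 4.9]
grip_width: 0.0608
grasp_force: 67.0
```

```bash
python3 -c "
from h import *
go(W(.001,-.031,.003))
c=camera('wrist'); save(c,'w2.png')"
```

```text
[ 0.2  1.  -0.9] len 1
```

View pics/w2.png

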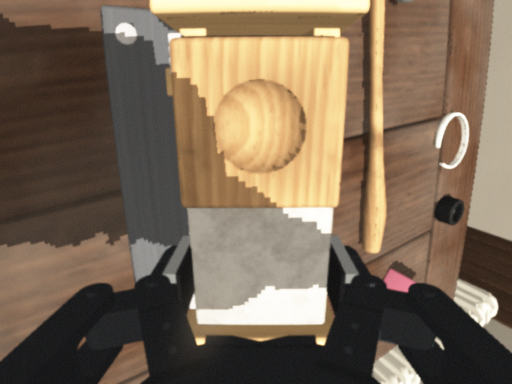

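Steel block gripped: the pads sit on its sides at about (185,290) and (335,290), and the spacer is clear. I'll lift along the normal.

Call:
drive_tool(increments=[[[-3, 0.3, 5.2], [0, 0, 0], 0], [[-6, 0.6, 10.4], [0, 0, 0], 0], [[-9, 0.9, 15.6], [0, 0, 0], 0], [[-15, 1.6, 26], [0, 0, 0], 0], [[-15, 1.6, 26], [0, 0, 0], 0], [[-15, 1.6, 26], [0, 0, 0], 0], [[-8, 20, 5], [0.53, 4.97, 0], 0], [[-10, 28, 0], [0.53, 4.97, 0], 0]])

```text
clock: 4.73
eef_pos: [0.5497, 0.0109, 0.1691]
tool_rot: [0.734, 0.657, 0.115, 0.128]
ft_force: [2.6, -0.4, -6.4]
grip_width: 0.0607
grasp_force: 68.0
```

Call:
drive_tool(increments=[[[-10, 32, 0], [0.53, 4.97, 0], 0], [[-10, 35, 0], [0.53, 4.97, 0], 0], [[-10, 35, 0], [0.53, 4.97, 0], 0], [[-10, 35, -5], [0.53, 4.97, 0], 0], [[-10, 30, -10], [0, 0, 0], 0], [[-6, 18, -15], [0, 0, 0], 0], [[0, 0, -20], [0, 0, 0], 0], [[0, 0, -10], [0, 0, 0], 0]])

```text
clock: 5.4
eef_pos: [0.4939, 0.1979, 0.1043]
tool_rot: [0.743, 0.67, -0.002, -0.001]
ft_force: [-1.0, -1.3, -6.7]
grip_width: 0.0606
grasp_force: 68.2
```

```bash
python3 -c "
from h import *
from scipy.spatial.transform import Rotation as Ro
o=get_obs(); print(Ro.from_quat(o['tool_rot']).as_matrix().round(3), o['ft_force'])
go([.4875,.197,.04])
c=camera('scene'); save(c,'s3.png')
print([(r['conf'],r['bbox']) for r in silhouettes('wood_block',c)])
a=cv2.resize(c['image'][140:270,130:310],None,fx=4,fy=4,interpolation=2); cv2.imwrite('pics/s3c.png',a[:,:,::-1])"
```

```text
[[ 0.103  0.995 -0.004]
 [ 0.995 -0.103 -0.001]
 [-0.002 -0.004 -1.   ]] [-1.04945169 -1.30892003 -6.70099214]
[ -6.4  -0.9 -64.3] len 65
[(0.98, [237.5, 177.9, 267.8, 211.5]), (0.9, [356.9, 224.7, 383.0, 253.7])]
```

View pics/s3c.png

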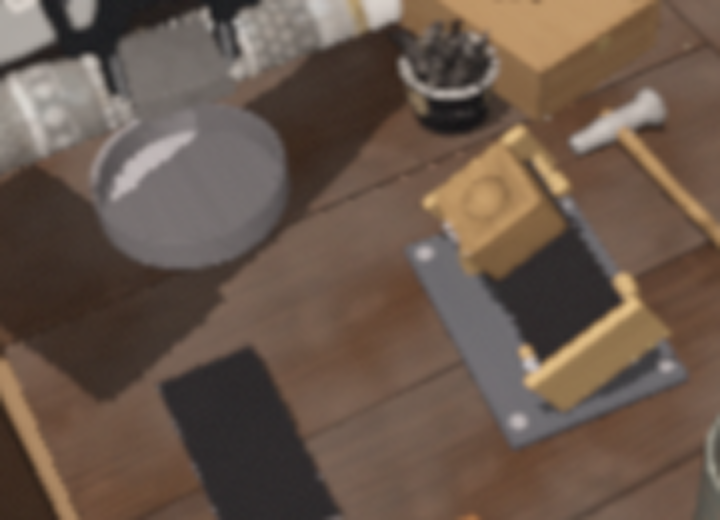

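The picture shows the steel block hanging behind the dish at (170,65), the wood block still at (500,200) on the spacer, and the dish empty. I'll lower it.

Call:
drive_tool(increments=[[[-3.4, -0.9, -16], [0, 0, 0], 0], [[-3, 0, -20], [0, 0, 0], 0], [[0, 0, -20], [0, 0, 0], 0], [[0, 0, -16], [0, 0, 0], 0], [[0, 0, -12], [0, 0, 0], 0], [[0, 0, -6], [0, 0, 0], 0], [[0, 0, -4], [0, 0, 0], 0], [[0, 0, -2], [0, 0, 0], 0]])

```text
clock: 6.17
eef_pos: [0.4906, 0.1956, 0.0117]
tool_rot: [0.744, 0.668, 0.001, 0.0]
ft_force: [0.3, 0.1, -6.1]
grip_width: 0.0608
grasp_force: 68.2
```

Call:
drive_tool(increments=[[[0, 0, -1], [0, 0, 0], 0], [[0, 0, -1], [0, 0, 0], 0], [[0, 0, -1], [0, 0, 0], 0], [[0, 0, -1], [0, 0, 0], 0]])

```text
clock: 6.5
eef_pos: [0.4905, 0.1961, 0.0078]
tool_rot: [0.744, 0.668, 0.001, 0.0]
ft_force: [0.4, 0.3, -6.8]
grip_width: 0.0604
grasp_force: 68.2
```

Call:
drive_tool(increments=[[[0, 0, -1], [0, 0, 0], 0], [[0, 0, -1], [0, 0, 0], 0], [[0, 0, -1], [0, 0, 0], 0], [[0, 0, -1], [0, 0, 0], 0], [[0, 0, -1], [0, 0, 0], 0]])

```text
clock: 6.92
eef_pos: [0.4899, 0.1959, 0.0021]
tool_rot: [0.744, 0.668, 0.0, 0.0]
ft_force: [0.6, -0.2, -5.7]
grip_width: 0.0608
grasp_force: 68.2
```

Call:
drive_tool(increments=[[[0, 0, -0.7], [0, 0, 0], 0], [[0, 0, -0.7], [0, 0, 0], 0], [[0, 0, -0.7], [0, 0, 0], 0]])

```text
clock: 7.17
eef_pos: [0.4899, 0.1959, 0.0005]
tool_rot: [0.744, 0.668, 0.0, -0.0]
ft_force: [-2.1, -1.5, 4.1]
grip_width: 0.0605
grasp_force: 69.4
```

Call:
drive_tool(increments=[[[0, 0, 0], [0, 0, 0], 0.8], [[0, 0, 0], [0, 0, 0], 0.85], [[0, 0, 0], [0, 0, 0], 0.85], [[0, 0, 0], [0, 0, 0], 0.85], [[0, 0, 10], [0, 0, 0], 0.85], [[0, 0, 25], [0, 0, 0], 0.85], [[0, 0, 40], [0, 0, 0], 1], [[0, 0, 40], [0, 0, 0], 1]])

```text
clock: 7.83
eef_pos: [0.4887, 0.1954, 0.1161]
tool_rot: [0.744, 0.668, -0.001, -0.001]
ft_force: [1.0, 1.0, -0.7]
grip_width: 0.0853
grasp_force: 0.0
```

```bash
python3 -c "
from h import *
import pickle
c=camera('scene');t=camera('top')
a=cv2.resize(c['image'][150:260,140:300],None,fx=3,fy=3,interpolation=2)
b=cv2.resize(t['image'][145:290,140:310],None,fx=2.27,fy=2.27,interpolation=2);b=b[:330]
cv2.imwrite('pics/s4.png',np.hstack([a,np.vstack([b,np.zeros((330-len(b),b.shape[1],3),np.uint8)])])[:,:,::-1][:,:800])
for q,B,k,v0 in(('wood_block',boxpts(.0275,.0275,0,.04),0,.034),):
  for cc in(c,t):
    for m in silhouettes(q,cc)[:2]:
        r=fitblock([(cc,m['region'])],B,ST,v0); print(q,m['conf'],m['bbox'],r.x.round(4),round(r.fun,3))
go([.57,0,.19],W(.001,.034,.07),W(.001,.034,.008))"
```

```text
wood_block 0.72 [238.0, 179.1, 273.6, 212.6] [0.0001 0.0329 0.0377] 0.057
wood_block 0.6 [194.5, 270.3, 282.1, 355.1] [0.    0.034 0.   ] 1.0
wood_block 0.7 [326.9, 90.5, 363.4, 128.3] [0.    0.034 0.   ] 1.0
wood_block 0.56 [237.3, 167.9, 266.4, 200.8] [0.0002 0.0325 0.0157] 0.071
[  78.6 -196.5   72.4] len 224
[ 36.7  25.4 -78.9] len 91
[ 30.8  -3.3 -53.7] len 62
```

View pics/s4.png

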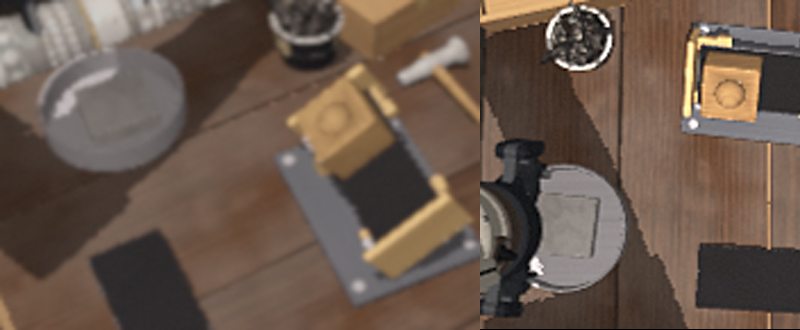

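The steel block lies flat in the dish at (118,108), and the wood block hasn't moved. Next I'll fetch the wood block.

Call:
drive_tool(increments=[[[15.9, -28.2, 12], [-0.53, -5.0, 0], 1], [[15.9, -28.2, 10], [-0.53, -5.0, 0], 1], [[15.9, -28.2, 6], [-0.53, -5.0, 0], 1], [[15.9, -28.2, 0], [-0.53, -5.0, 0], 1], [[15.9, -28.2, 0], [-0.53, -5.0, 0], 1], [[15.9, -28, 0], [-0.53, -5.0, 0], 1], [[0, 0, 0], [0, 0, 0], 1]])

```text
clock: 8.62
eef_pos: [0.5816, 0.0225, 0.1392]
tool_rot: [0.72, 0.644, 0.172, 0.194]
ft_force: [-1.4, -0.1, -0.8]
grip_width: 0.0854
grasp_force: 0.0
```

```bash
python3 -c "
from h import *
from scipy.spatial.transform import Rotation as Ro
print(Ro.from_quat(get_obs()['tool_rot']).as_matrix().round(3))
c=camera('wrist')
for m in silhouettes('wood_block',c)[:2]:
    r=fitblock([(c,m['region'])],boxpts(.0275,.0275,0,.04),ST,.034); print(m['conf'],m['bbox'],r.x.round(4),round(r.fun,3))
go(W(.0005,.034,.008))"
```

```text
[[ 0.112  0.861  0.497]
 [ 0.994 -0.096 -0.058]
 [-0.002  0.5   -0.866]]
0.73 [228.6, 152.2, 311.3, 234.4] [0.0016 0.0337 0.0105] 0.05
0.66 [342.0, 288.4, 362.2, 312.2] [0.    0.034 0.   ] 1.0
[ 54.2  -3.6 -83.5] len 100
```

Call:
drive_tool(increments=[[[11, -0.6, -16.4], [0, 0, 0], 1], [[11, -0.6, -16.4], [0, 0, 0], 1], [[11, -0.6, -16.4], [0, 0, 0], 1], [[8, -0.6, -12.6], [0, 0, 0], 1], [[7, -0.6, -11], [0, 0, 0], 1], [[6.5, -0.6, -10.5], [0, 0, 0], 1], [[0, 0, 0], [0, 0, 0], 1]])

```text
clock: 9.3
eef_pos: [0.6396, 0.0246, 0.057]
tool_rot: [0.718, 0.646, 0.173, 0.192]
ft_force: [0.1, -0.1, 0.4]
grip_width: 0.0854
grasp_force: 0.0
```

Call:
drive_tool(increments=[[[0, 0, 0], [0, 0, 0], 0.8], [[0, 0, 0], [0, 0, 0], 0.5], [[0, 0, 0], [0, 0, 0], 0], [[0, 0, 0], [0, 0, 0], 0], [[0, 0, 0], [0, 0, 0], 0], [[0, 0, 0], [0, 0, 0], 0], [[0, 0, 0], [0, 0, 0], 0]])

```text
clock: 9.88
eef_pos: [0.6396, 0.0237, 0.0605]
tool_rot: [0.718, 0.645, 0.175, 0.193]
ft_force: [-4.9, 2.5, 5.5]
grip_width: 0.0543
grasp_force: 64.0
```

Call:
drive_tool(increments=[[[-3, 0.3, 5.2], [0, 0, 0], 0], [[-6, 0.6, 10.4], [0, 0, 0], 0], [[-9, 0.9, 15.6], [0, 0, 0], 0], [[-15, 1.6, 26], [0, 0, 0], 0], [[-15, 1.6, 26], [0, 0, 0], 0], [[-15, 1.6, 26], [0, 0, 0], 0], [[-15, -14, 0], [0.55, 4.97, 0], 0], [[-15, -28, 0], [0.55, 4.97, 0], 0]])

```text
clock: 10.55
eef_pos: [0.546, -0.0101, 0.1718]
tool_rot: [0.731, 0.66, 0.119, 0.129]
ft_force: [0.6, 0.6, -2.2]
grip_width: 0.0542
grasp_force: 63.5
```

Call:
drive_tool(increments=[[[-15, -30, 0], [0.55, 4.97, 0], 0], [[-15, -30, 0], [0.55, 4.97, 0], 0], [[-15, -30, 0], [0.55, 4.97, 0], 0], [[-15, -30, 0], [0.55, 4.97, 0], 0], [[-15, -30, -10], [0, 0, 4.2], 0], [[-14, -28, -20], [0, 0, 4.3], 0], [[0, 0, -20], [0, 0, 0], 0], [[0, 0, -10], [0, 0, 0], 0]])

```text
clock: 11.22
eef_pos: [0.4559, -0.1916, 0.1069]
tool_rot: [0.694, 0.72, 0.001, -0.001]
ft_force: [0.2, 0.8, -1.5]
grip_width: 0.0542
grasp_force: 63.9
```

```bash
python3 -c "
from h import *
from scipy.spatial.transform import Rotation as Ro
o=get_obs(); print(Ro.from_quat(o['tool_rot']).as_matrix().round(3), o['ft_force'])
go([.458,-.194,.04])
c=camera('scene');
a=cv2.resize(c['image'][160:360,130:310],None,fx=3,fy=3,interpolation=2); cv2.imwrite('pics/s5.png',a[:,:,::-1])"
```

```text
[[-0.037  0.999  0.   ]
 [ 0.999  0.037  0.003]
 [ 0.003  0.    -1.   ]] [ 0.24369066  0.77536514 -1.46361327]
[  2.1  -2.4 -66.9] len 67
```

View pics/s5.png

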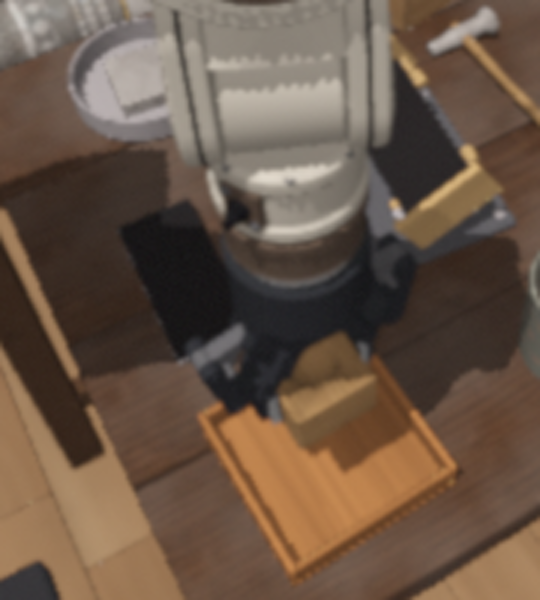

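The wood block hangs level above the box at (330,395), and the spacer is still on the stand. I'll lower it.

Call:
drive_tool(increments=[[[1, -1.2, -18], [0, 0, 0], 0], [[1, -1.2, -20], [0, 0, 0], 0], [[0, 0, -20], [0, 0, 0], 0], [[0, 0, -16], [0, 0, 0], 0], [[0, 0, -10], [0, 0, 0], 0], [[0, 0, -4], [0, 0, 0], 0], [[0, 0, -2], [0, 0, 0], 0], [[0, 0, -1], [0, 0, 0], 0]])

```text
clock: 11.93
eef_pos: [0.4607, -0.1924, 0.0187]
tool_rot: [0.692, 0.722, 0.002, 0.001]
ft_force: [-0.5, -0.2, -1.5]
grip_width: 0.0544
grasp_force: 63.9
```

Call:
drive_tool(increments=[[[0, 0, -1], [0, 0, 0], 0], [[0, 0, -1], [0, 0, 0], 0], [[0, 0, -1], [0, 0, 0], 0], [[0, 0, -1], [0, 0, 0], 0]])

```text
clock: 12.27
eef_pos: [0.4602, -0.1927, 0.0145]
tool_rot: [0.693, 0.721, 0.002, 0.001]
ft_force: [0.1, -0.0, -1.4]
grip_width: 0.054
grasp_force: 63.9
```

Call:
drive_tool(increments=[[[0, 0, -1], [0, 0, 0], 0], [[0, 0, -1], [0, 0, 0], 0], [[0, 0, -1], [0, 0, 0], 0], [[0, 0, -1], [0, 0, 0], 0]])

```text
clock: 12.6
eef_pos: [0.4598, -0.1925, 0.0099]
tool_rot: [0.693, 0.721, 0.002, 0.0]
ft_force: [0.1, -0.1, -1.6]
grip_width: 0.0543
grasp_force: 63.9
```

Call:
drive_tool(increments=[[[0, 0, -0.8], [0, 0, 0], 0], [[0, 0, -0.8], [0, 0, 0], 0], [[0, 0, -0.8], [0, 0, 0], 0]])

```text
clock: 12.85
eef_pos: [0.4598, -0.1925, 0.0075]
tool_rot: [0.692, 0.721, 0.002, 0.0]
ft_force: [0.3, -0.2, -1.9]
grip_width: 0.0544
grasp_force: 63.9
```

Call:
drive_tool(increments=[[[0, 0, -0.8], [0, 0, 0], 0], [[0, 0, -0.8], [0, 0, 0], 0], [[0, 0, -0.8], [0, 0, 0], 0]])

```text
clock: 13.1
eef_pos: [0.4598, -0.1925, 0.0073]
tool_rot: [0.692, 0.721, 0.002, 0.0]
ft_force: [-6.0, 4.1, 24.2]
grip_width: 0.0546
grasp_force: 66.8
```

Call:
drive_tool(increments=[[[0, 0, 1.2], [0, 0, 0], 0], [[0, 0, 0], [0, 0, 0], 0.7], [[0, 0, 0], [0, 0, 0], 0.8], [[0, 0, 0], [0, 0, 0], 0.8], [[0, 0, 10], [0, 0, 0], 0.8], [[0, 0, 25], [0, 0, 0], 0.8], [[0, 0, 40], [0, 0, 0], 1], [[0, 0, 40], [0, 0, 0], 1]])

```text
clock: 13.77
eef_pos: [0.4584, -0.1919, 0.122]
tool_rot: [0.693, 0.721, 0.001, -0.002]
ft_force: [2.0, -0.6, 0.4]
grip_width: 0.0854
grasp_force: 0.0
```

Call:
drive_tool(increments=[[[11.5, 26, 10], [0, 0, -4.2], 1], [[11.5, 26, 10], [0, 0, -4.3], 1], [[11.5, 26, 10], [-0.53, -5, 0], 1], [[11.5, 26, 10], [-0.53, -5, 0], 1], [[11.5, 26, 10], [-0.53, -5, 0], 1], [[11.5, 26, 0], [-0.53, -5, 0], 1], [[11.5, 26, 0], [-0.53, -5, 0], 1], [[11.5, 0, 0], [-0.53, -5, 0], 1]])

```text
clock: 14.43
eef_pos: [0.5525, -0.0066, 0.1733]
tool_rot: [0.716, 0.646, 0.179, 0.195]
ft_force: [-0.1, 0.2, -0.8]
grip_width: 0.0851
grasp_force: 0.0
```

```bash
python3 - <<'E'
from h import *
import pickle
from scipy.spatial.transform import Rotation as Ro
o=get_obs(); print(Ro.from_quat(o['tool_rot']).as_matrix().round(3),o['joint_pos'].round(2))
s=camera('scene');t=camera('top');w=camera('wrist')
pickle.dump((s,t,w),open('c6.pkl','wb'))
B=boxpts(.032,.068,-.008,0)
for n,c in(('s',s),('t',t),('w',w)):
    for m in silhouettes('spacer',c)[:3]:
        r=fitblock([(c,m['region'])],B,ST,0); print(n,'spacer',round(m['conf'],2),np.round(m['bbox']),r.x.round(4),round(r.fun,3))
    for m in silhouettes('pile_plate',c)[:3]:
        r=fit([(c,m['region'])],boxpts(.032,.068,0,.008),[.434,-.008,-.04]); print(n,'pile',round(m['conf'],2),np.round(m['bbox']),r.x.round(4),round(r.fun,3))
a=cv2.resize(s['image'][160:360,140:300],None,fx=2.2,fy=2.2,interpolation=2)
b=cv2.resize(w['image'][:,:],None,fx=.83,fy=.83,interpolation=3)[:440]
b=cv2.copyMakeBorder(b,0,440-len(b),0,0,0); cv2.imwrite('pics/s6.png',np.hstack([a,b])[:,:,::-1])
E
```

```text
[[ 0.1    0.855  0.508]
 [ 0.995 -0.089 -0.047]
 [ 0.005  0.51  -0.86 ]] [ 0.02  0.04 -0.56  0.44 -0.06  1.68]
s spacer 0.84 [244. 182. 286. 232.] [ 0.0003  0.0028 -0.0125] 0.132
s spacer 0.4 [273. 163. 333. 223.] [0. 0. 0.] 1.0
s pile 0.65 [170. 226. 216. 278.] [ 0.4333 -0.0072 -0.0372] 0.04
t spacer 0.96 [235. 166. 296. 198.] [ 0.0005 -0.0003  0.0397] 0.085
t pile 0.88 [278. 255. 293. 284.] [ 0.4363 -0.0094 -0.0785] 0.789
w spacer 0.93 [243.  99. 319. 239.] [ 0.0012 -0.0001  0.0007] 0.022
w pile 0.6 [  0. 121. 101. 292.] [ 0.4336 -0.0086 -0.0436] 0.012
```

View pics/s6.png

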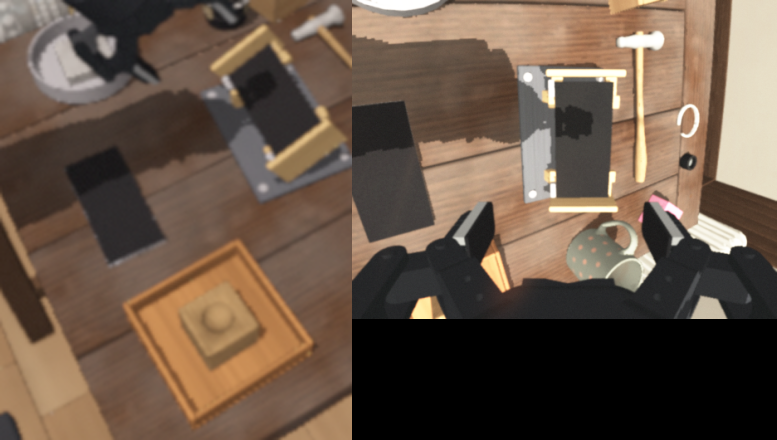

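The wood block sits flat in the box at (222,320), the steel block is in the dish, and the spacer is bare. The wrist view fits both plates well (fit errors 0.022 and 0.012).

```bash
python3 -c "
from h import *
go(W(.001,0,.05),W(.001,0,-.010))"
```

```text
[ 60.1   2.  -78.4] len 99
[ 29.8  -3.2 -52. ] len 60
```

Call:
drive_tool(increments=[[[15, 0.5, -19.6], [0, 0, 0], 1], [[15, 0.5, -19.6], [0, 0, 0], 1], [[15, 0.5, -19.6], [0, 0, 0], 1], [[15.1, 0.5, -19.6], [0.06, 0.6, 0], 1], [[7, -0.8, -12], [0, 0, 0], 1], [[7, -0.8, -12], [0, 0, 0], 1], [[0, 0, 0], [0, 0, 0], 1]])

```text
clock: 15.47
eef_pos: [0.6258, -0.0109, 0.066]
tool_rot: [0.72, 0.646, 0.171, 0.189]
ft_force: [0.1, 0.1, 0.8]
grip_width: 0.0857
grasp_force: 0.0
```

```bash
python3 -c "
from h import *
from scipy.spatial.transform import Rotation as Ro
print(Ro.from_quat(get_obs()['tool_rot']).as_matrix().round(3))
go(W(.001,0,-.010))"
```

```text
[[ 0.107  0.865  0.489]
 [ 0.994 -0.094 -0.051]
 [ 0.002  0.492 -0.871]]
[ 17.   -1.7 -24.2] len 30
```

Call:
drive_tool(increments=[[[6, -0.6, -9], [-0.05, -0.5, 0], 1], [[6, -0.6, -9], [0, 0, 0], 1], [[5, -0.5, -6.2], [0, 0, 0], 1], [[0, 0, 0], [0, 0, 0], 1]])

```text
clock: 15.8
eef_pos: [0.6432, -0.0122, 0.0438]
tool_rot: [0.718, 0.645, 0.175, 0.193]
ft_force: [-0.1, -0.6, -1.8]
grip_width: 0.0852
grasp_force: 0.0
```

Call:
drive_tool(increments=[[[0, 0, 0], [0, 0, 0], 0.85], [[0, 0, 0], [0, 0, 0], 0.5], [[0, 0, 0], [0, 0, 0], 0], [[0, 0, 0], [0, 0, 0], 0], [[0, 0, 0], [0, 0, 0], 0], [[0, 0, 0], [0, 0, 0], 0]])

```text
clock: 16.3
eef_pos: [0.6423, -0.0118, 0.0454]
tool_rot: [0.718, 0.645, 0.175, 0.193]
ft_force: [-6.1, -0.4, 6.3]
grip_width: 0.0626
grasp_force: 66.6
```

Call:
drive_tool(increments=[[[-1, 0.1, 1.8], [0, 0, 0], 0], [[-3, 0.3, 5.2], [0, 0, 0], 0], [[-6, 0.6, 10.4], [0, 0, 0], 0], [[0, 0, 0], [0, 0, 0], 0]])

```text
clock: 16.63
eef_pos: [0.6329, -0.0107, 0.0636]
tool_rot: [0.718, 0.645, 0.176, 0.193]
ft_force: [0.2, 0.1, -2.4]
grip_width: 0.0625
grasp_force: 66.0
```

```bash
python3 - <<'E'
from h import *
import pickle
w=camera('wrist'); pickle.dump(w,open('w7.pkl','wb')); cv2.imwrite('pics/w7.png',w['image'][:,:,::-1])
from scipy.spatial.transform import Rotation as Ro
o=get_obs(); print(Ro.from_quat(o['tool_rot']).as_matrix().round(3)); go([.4335,-.008,.06])
E
```

```text
[[ 0.106  0.858  0.502]
 [ 0.994 -0.093 -0.051]
 [ 0.003  0.505 -0.863]]
[-199.7    2.7   -3.3] len 200
```

View pics/w7.png

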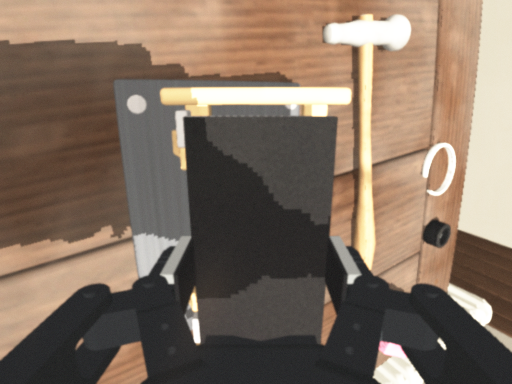

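Spacer gripped and held level to the tool; its far edge runs from (187,117) to (336,117). I'll work out where it sits in the hand.

```bash
python3 - <<'E'
from h import *
import pickle
from scipy.spatial.transform import Rotation as Ro
w=pickle.load(open('w7.pkl','rb')); o=get_obs(); R=Ro.from_quat(o['tool_rot']).as_matrix(); p=o['eef_pos']
for h in(.014,.018):
    out=[]
    for uv in [(187,117),(336,117),(191,220),(331,220)]:
        oo,d=ray(w,uv); a=R.T@(oo-p); b=R.T@d[0]; out.append(a+b*((-h-a[2])/b[2]))
    print(h,np.round(out,4).tolist())
E
```

```text
0.014 [[0.0661, -0.03, -0.014], [0.0662, 0.0314, -0.014], [0.0204, -0.0312, -0.014], [0.0205, 0.0324, -0.014]]
0.018 [[0.0664, -0.029, -0.018], [0.0664, 0.0304, -0.018], [0.0221, -0.0302, -0.018], [0.0222, 0.0314, -0.018]]
```

Call:
drive_tool(increments=[[[-9, 0.9, 15.6], [0, 0, 0], 0], [[-12, 1.2, 20.8], [0, 0, 0], 0], [[-12, 1.2, 20.8], [0, 0, 0], 0], [[-12, 1.2, 20.8], [0, 0, 0], 0], [[-20, 0, 5], [0.53, 5.03, 0], 0], [[-22, 0, 0], [0.53, 5.03, 0], 0], [[-22, 0, 0], [0.53, 5.03, 0], 0], [[-22, 0, 0], [0.53, 5.03, 0], 0]])

```text
clock: 17.35
eef_pos: [0.5014, -0.0062, 0.1463]
tool_rot: [0.741, 0.666, 0.059, 0.063]
ft_force: [0.4, -0.6, -3.0]
grip_width: 0.0621
grasp_force: 67.0
```

Call:
drive_tool(increments=[[[-22, 0, -5], [0.53, 5.03, 0], 0], [[-22, 0, -10], [0.53, 5.03, 0], 0], [[-20, 0, -20], [0, 0, 1.8], 0], [[-5, 0, -25], [0, 0, 1.9], 0], [[0, 0, -20], [0, 0, 0], 0], [[0, 0, 0], [0, 0, 0], 0]])

```text
clock: 17.85
eef_pos: [0.4296, -0.0063, 0.0616]
tool_rot: [0.722, 0.692, -0.002, -0.004]
ft_force: [0.1, 0.1, -2.0]
grip_width: 0.0623
grasp_force: 67.0
```

```bash
python3 - <<'E'
from h import *
from scipy.spatial.transform import Rotation as Ro
o=get_obs(); print(Ro.from_quat(o['tool_rot']).as_matrix().round(3)); go([.4335,-.0065,.03])
c=camera('scene');w=camera('wrist')
for n,k in(('s',c),('w',w)):
    for q in('pile_plate','spacer'):
        for m in silhouettes(q,k)[:2]: print(n,q,round(m['conf'],2),np.round(m['bbox']))
a=cv2.resize(c['image'][200:300,140:260],None,fx=3.8,fy=3.8,interpolation=2)
b=cv2.resize(w['image'],None,fx=.65,fy=.65,interpolation=3); b=cv2.copyMakeBorder(b,0,380-len(b),0,0,0)
cv2.imwrite('pics/s8.png',np.hstack([a,b])[:,:,::-1])
E
```

```text
[[ 0.043  0.999 -0.009]
 [ 0.999 -0.043  0.002]
 [ 0.002 -0.009 -1.   ]]
[  3.9  -0.2 -31.6] len 32
s pile_plate 0.59 [187. 255. 215. 279.]
s spacer 0.91 [171. 219. 210. 267.]
w pile_plate 0.94 [217. 111. 317. 116.]
w spacer 0.8 [184. 117. 338. 345.]
```

View pics/s8.png

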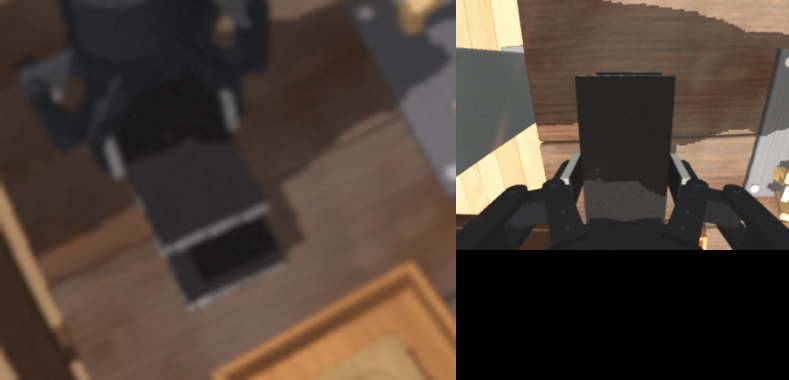

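The spacer hangs square above the pile plate, whose far edge shows at (267,111) against the spacer's centre column 261. That agrees with the remaining 4 mm in x.

Call:
drive_tool(increments=[[[2, 0, -10], [0, -0.5, 0], 0], [[1.9, 0, -14], [0, 0, 0], 0], [[0, 0, -12], [0, 0, 0], 0], [[0, 0, -8], [0, 0, 0], 0], [[0, 0, -4], [0, 0, 0], 0], [[0, 0, -2], [0, 0, 0], 0], [[0, 0, 0], [0, 0, 0], 0]])

```text
clock: 18.73
eef_pos: [0.4371, -0.0063, 0.0154]
tool_rot: [0.722, 0.692, 0.003, 0.002]
ft_force: [-0.2, 0.3, -2.5]
grip_width: 0.0623
grasp_force: 67.0
```

```bash
python3 - <<'E'
from h import *
from scipy.spatial.transform import Rotation as Ro
o=get_obs(); print(Ro.from_quat(o['tool_rot']).as_matrix().round(4)); go([.4335,-.0065,.0])
E
```

```text
[[ 0.0427  0.9991  0.0071]
 [ 0.9991 -0.0428  0.0021]
 [ 0.0024  0.007  -1.    ]]
[ -3.6  -0.2 -15.4] len 16
```

Call:
drive_tool(increments=[[[-1, 0, -1], [0, 0.2, 0], 0], [[-1, 0, -1], [0, 0.2, 0], 0], [[-0.5, 0, -1.5], [0, 0, 0], 0], [[0, 0, -1.5], [0, 0, 0], 0], [[0, 0, -1.5], [0, 0, 0], 0], [[0, 0, 0], [0, 0, 0], 0]])

```text
clock: 19.23
eef_pos: [0.4341, -0.0063, 0.0085]
tool_rot: [0.722, 0.692, 0.001, -0.001]
ft_force: [-0.8, 0.1, -2.5]
grip_width: 0.0622
grasp_force: 67.1
```

```bash
python3 - <<'E'
from h import *
from scipy.spatial.transform import Rotation as Ro
o=get_obs(); print(Ro.from_quat(o['tool_rot']).as_matrix().round(4)); go([.4335,-.0065,.0])
E
```

```text
[[ 4.270e-02  9.991e-01 -5.000e-04]
 [ 9.991e-01 -4.270e-02  2.000e-03]
 [ 2.000e-03 -6.000e-04 -1.000e+00]]
[-0.6 -0.2 -8.5] len 8
```

Well aligned. I'll lower it until it touches.

Call:
drive_tool(increments=[[[0, 0, -1.2], [0, 0, 0], 0], [[0, 0, -1.2], [0, 0, 0], 0], [[0, 0, -1.2], [0, 0, 0], 0], [[0, 0, -1], [0, 0, 0], 0], [[0, 0, 0], [0, 0, 0], 0]])

```text
clock: 19.65
eef_pos: [0.4341, -0.0063, 0.0039]
tool_rot: [0.722, 0.692, 0.0, -0.001]
ft_force: [-0.9, 0.8, -2.4]
grip_width: 0.0622
grasp_force: 67.1
```

Call:
drive_tool(increments=[[[0, 0, -0.8], [0, 0, 0], 0], [[0, 0, -0.8], [0, 0, 0], 0], [[0, 0, 0], [0, 0, 0], 0]])

```text
clock: 19.9
eef_pos: [0.4344, -0.0063, 0.0025]
tool_rot: [0.722, 0.692, 0.001, -0.001]
ft_force: [-0.0, 0.5, -0.5]
grip_width: 0.0621
grasp_force: 67.8
```

Call:
drive_tool(increments=[[[0, 0, -0.6], [0, 0, 0], 0], [[0, 0, 0], [0, 0, 0], 0]])

```text
clock: 20.07
eef_pos: [0.4345, -0.0063, 0.0023]
tool_rot: [0.722, 0.692, 0.001, -0.001]
ft_force: [-2.0, -0.3, 4.3]
grip_width: 0.062
grasp_force: 70.1
```

Contact. I'll release and back off.

Call:
drive_tool(increments=[[[0, 0, 0], [0, 0, 0], 0.8], [[0, 0, 0], [0, 0, 0], 1], [[0, 0, 0], [0, 0, 0], 1], [[0, 0, 3], [0, 0, 0], 1], [[0, 0, 15], [0, 0, 0], 1], [[0, 0, 35], [0, 0, 0], 1], [[0, 0, 40], [0, 0, 0], 1], [[0, 0, 40], [0, 0, 0], 1]])

```text
clock: 20.73
eef_pos: [0.4332, -0.0063, 0.136]
tool_rot: [0.722, 0.692, -0.0, -0.002]
ft_force: [1.2, 0.1, 0.0]
grip_width: 0.0857
grasp_force: 0.0
```

Call:
drive_tool(increments=[[[0, 0, 40], [0, 0, 0], 1], [[0, 0, 40], [0, 0, 0], 1], [[0, 0, 0], [0, 0, 0], 1], [[0, 0, 0], [0, 0, 0], 1]])

```text
clock: 21.07
eef_pos: [0.4363, -0.0063, 0.2177]
tool_rot: [0.722, 0.692, 0.003, 0.002]
ft_force: [0.5, 0.2, -0.5]
grip_width: 0.0854
grasp_force: 0.0
```

```bash
python3 - <<'E'
from h import *
c=camera('scene');w=camera('wrist')
for n,k in(('s',c),('w',w)):
    for q in('pile_plate','spacer'):
        for m in silhouettes(q,k)[:2]:
            for z in ((0,.016),(.008,.016)):
                r=fit([(k,m['region'])],boxpts(.032,.068,*z),[.434,-.008,-.04]); print(n,q,z,round(m['conf'],2),np.round(m['bbox']),r.x.round(4),round(r.fun,3))
a=cv2.resize(c['image'][160:360,140:300],None,fx=2.2,fy=2.2,interpolation=2)
b=cv2.resize(w['image'],None,fx=.83,fy=.83,interpolation=3); b=cv2.copyMakeBorder(b,0,440-len(b),0,0,0)
cv2.imwrite('pics/s9.png',np.hstack([a,b])[:,:,::-1])
E
```

```text
s pile_plate (0, 0.016) 0.69 [225. 144. 253. 174.] [ 0.434 -0.008 -0.19 ] 1.0
s pile_plate (0.008, 0.016) 0.69 [225. 144. 253. 174.] [ 0.434 -0.008 -0.19 ] 1.0
s spacer (0, 0.016) 0.7 [169. 224. 215. 280.] [ 0.4336 -0.0006 -0.0412] 0.062
s spacer (0.008, 0.016) 0.7 [169. 224. 215. 280.] [ 0.4339 -0.0053 -0.0533] 0.04
```

View pics/s9.png

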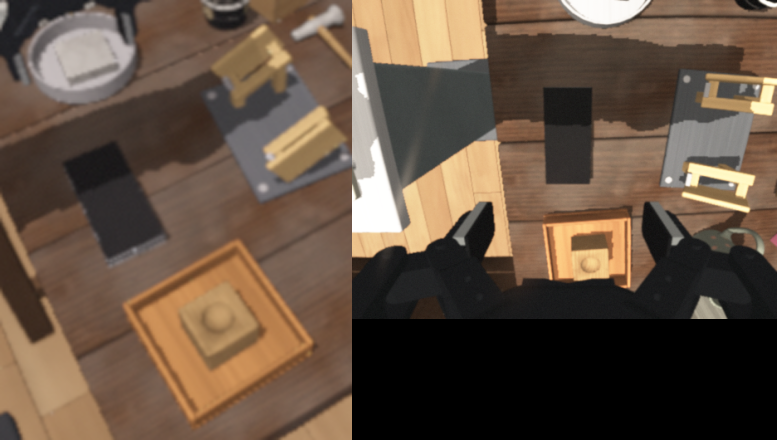

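The spacer lies squarely on the pile plate at (115,205), with the edges flush in both views. Both blocks are in their containers and the robot is clear.

```bash
python3 -c "
from h import *
print(job_done())"
```

```text
the job is handed in; nothing more can be done
None
```

I handed the job in at about 21 s; the cell returned no verdict. In the last pictures the steel block is flat in the dish, the wooden block is hollow side up in the box, and the spacer lies rubber up on the pile plate, about 3 mm off centre by my fit.

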